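Lock the sprung cradle of a watch timing stand with its pin

ROBOT

A 6-joint arm with a two-finger parallel gripper is mounted at the origin on the work surface. World frame = base frame: x ahead of the robot, y to its left, z up, the work surface at z = 0. Lengths are in m, angles in rad, forces in N, time in s.
With the tool pointing down it reaches from about 0.15 to 0.775 m from the base axis. Payload 6.1 kg.
Tool frame: the origin (TCP) lies midway between the tips of the shut fingers; the grasp point (between the pads) lies 19 mm behind it (arm.tcp_to_grasp is the distance from the TCP to the grasp point, in m); z points along the fingers, y is the line along which they close (so a half turn about z gives the same grasp; the last joint's range is limited). The gripper opens to 85 mm and grips with 20 to 120 N. Pads are 22 mm wide; open, the fingers measure 114 mm over their backs; the gripper's body (76 mm by 85 mm) begins 54 mm behind the grasp point. The pads swing forward as they close: fully open they stand 13 mm farther back than shut.
Start: joints at [-1.31, 0.126, -0.04, 1.405, 0, 1.571], TCP at [0.135, -0.507, 0.231] pointing down, gripper open.
Joint ranges: [-2.72, 2.72], [-0.95, 1.95], [-1.27, 1.35], [-1.78, 2.02], [-1.46, 1.47], [-3.14, 3.14]. Speed limits (rad/s): [2.39, 2.39, 3.01, 3.14, 3.14, 3.14].

INTERFACE

Orientations are given as a unit quaternion [w, x, y, z].
In Python, from workcell import status, imaging, arm gives the robot as it stands.
- The arm moves only by the shell command python3 -m crank 'ROWS' [OPENING]. ROWS is JSON, a list of rows, each a list of 6 numbers: the shift along the tool's x, y, z in mm, then the turn, a rotation vector about the tool's x, y, z in rad. A call has 1 to 12 rows; each row shifts and turns the commanded pose from where the row before left it, along the tool's axes as they then stand; what a row does not reach is not made up. A row lasts 1/10 s, in which the tool goes at most 50 mm and 8.59 degrees, less where a joint would pass 70% of its speed; a pose out of reach is approached as far as the arm can. A call is refused whole if a number of a shift passes 50 or a number of a turn 0.15, either way. A call with a gripper value outside its range is refused whole. OPENING is the opening, from 0 (shut) to 1 (fully open), set as the call begins (- or left out, the last holds). The fingers move at their own pace and stop on an object; the grip force is fixed at half the most. Time passes only in rows, so rows that do not move let the fingers close. It gives the time, the measured TCP pose, the force, the opening and the grip force at its end, in the units of the state.
- status.state(): the state, without advancing time (a new reading comes with each control period).
- imaging.grab_frame(name): name is "side" or "top" or "wrist"; returns the picture (480x640x3 uint8, blue, green, red); there is no depth.
- imaging.camera_params(name): a dict with "K" (3x3 intrinsics, pixels), "k1" (the pictures are not rectified: a ray, as slopes to the right and down, at radius r is drawn at 1 + k1 r^2 times it, then the intrinsics apply), "extrinsics" (4x4, takes a point from camera to world coordinates); the wrist camera has in their place "mount" (4x4, takes a point from camera to tool coordinates, whose origin is the TCP and whose axes are the flange's). Camera axes: x right, y up, looking along -z (the intrinsics and any distortion apply to the point x, -y, -z); pixel columns grow to the right and rows downward; lengths in m; the calibration is good to about 2 mm. A picture is of the moment at which its call begins: read the wrist's pose just before it. camera_params takes no time and is no camera call.
- arm.finish_job(): hands the job in; it is judged then, once.
The state is a dict: "time": time; "joint_positions": joint angles; "qvel": joint speeds; "tau": joint torques, N m; "eef_pos": TCP position; "tcp_rot": TCP orientation; "force": force on the tool from outside, world axes, zero at the start; "ft_torque": the same for the moment, N m; "width": finger opening in m; "grasp_force": force on a finger pad.
Only numpy, scipy, OpenCV 4.12 (cv2) and the standard library are available. Lean on these libraries where they do the work, as an engineer would, in place of code of your own. Each camera call takes 0.05 s, during which the arm holds its last target. There are 200 camera calls.

TASK

Take the red-headed lock pin out of its wooden parking block and lock the timing stand's cradle with it: put the pin into the cradle's hole, use it to draw the sprung cradle towards the microphone until its hole meets the lock hole hidden in the bed beneath (you must feel for it), and press the pin fully home through both, its flange flat on the cradle, then let go. Do not touch the watch movement clamped on the cradle, and leave the spare movement, the dust cover, the screwdriver and everything else as they are.

Things in the scene. Friction and masses are not known exactly. Their poses are not given: they have to be found in the camera images.
- stand: Black timing stand, fixed to the bench, 122 wide along its x, 250 long along its y, bed 39.5 high at its covered ends; origin at the centre of its underside. The cradle slides along its +y. A silver microphone, 30 in diameter, stands upright at x +80, y +85, top 116 high, on a foot beside the bed.
- bar_top (a point): Where the cradle hole's axis meets the hidden lock bar at cradle travel 0: 38.5 above the bench, 13.5 below the cradle's top. The bar (steel, 22 thick) has one through hole, 10 in diameter with 1 chamfer, on the line from here along the stand's +y. The bar is set anew each time: its hole lies 14 to 40 along from here, place not given. Elsewhere the pin stops on the bar.
- cradle (a joint): Travel of the cradle along the stand's +y, towards the microphone, 0 to 0.048 m. A spring pulls it back to 0 (about 0.9 N at 0, 2.3 N at 0.048, and 0.4 N of friction); it starts at 0 and returns there unless held.
- cradle_hole (a point): Centre of the mouth of the cradle's through hole (10 in diameter, 1 mm chamfer), in the cradle's top face, 52 above the bench; axes as the stand's, moving with the cradle. The cradle is an aluminium plate 98 wide (x), 160 long (y), 12 thick; the hole is 45 from its middle towards -y, 35 from its end.
- held_movement: Round watch movement, 37 in diameter and 8 high, clamped between two dark jaws (tops 64 above the bench) on the cradle, centre 85 from the cradle's hole towards +y; origin at the centre of its underside, 56 above the bench; a thin stem with a white crown points to +y. Not to be touched.
- pin: Lock pin, loose, about 45 g: round steel shank 8 in diameter and 32 long below a steel flange 23 in diameter and 3 thick; above the flange a red cylindrical head 18 in diameter and 31 high. Origin on the axis at the flange's underside, z up along the head. It starts upright in the parking block with its flange on the block's top.
- pin_tip (a point): Lower end of the pin, 32 below the flange's underside; the last 4 taper to 5 in diameter.
- park: Wooden parking block, fixed, 56 x 56 and 40 high, with a hole in the middle of its top that holds the pin; origin at the centre of its underside.
- spare_movement: Bystander: a loose watch movement on a grey round holder, 42 in diameter, 18 high; origin at the centre of its underside.
- dust_cover: Bystander: a clear dome with a ball knob on a blue round tray, 96 in diameter, 75 high; origin at the centre of its underside.
- screwdriver: Bystander: a small yellow screwdriver lying on the bench, 130 long along its x; origin at the middle of its underside.
Mind the look-alikes: they are no part of the job. Of the things like the pin, leave any that is blue; of the rest the smaller one is meant.

How it is judged:
By the outcome, as a careful person would: the job done as asked, in the order asked, and still so for the second after the job is handed in, with the robot touching nothing.
It also fails if it takes over 64 s, if anything falls off the work surface, if the arm or the gripper's body presses on something with over 40 N, if the wrist force passes 120 N, or if a joint passes its speed limit or range.

## Working session

There is one attempt and no reset: what is moved stays moved. The work goes in short steps, Python scripts to look and compute and a shell command to move; the robot and the scene stay as the last step left them, time stands still between calls to the robot, and variables do not carry over. Pictures are saved under pics/ and viewed, at most 10 in all, crops included, and the job is handed in when it is done.

```bash
mkdir -p pics; cat > h.py <<'E'
import numpy as np, cv2
from workcell import status, imaging, arm
from scipy.spatial.transform import Rotation as R
def ext(name):
    p=imaging.camera_params(name)
    if name!='wrist': return p, np.array(p['extrinsics'])
    s=status.state(); T=np.eye(4); q=s['tcp_rot']
    T[:3,:3]=R.from_quat([q[1],q[2],q[3],q[0]]).as_matrix(); T[:3,3]=s['eef_pos']
    return p, T@np.array(p['mount'])
def world(p,T,uv,z):
    K=np.array(p['K']); k=p['k1']
    d=cv2.undistortPoints(np.array([[uv]],float),K,np.array([k,0,0,0,0.]))[0,0]
    r=T[:3,:3]@np.array([d[0],-d[1],-1]); return T[:3,3]+r*(z-T[2,3])/r[2]
def pix(p,T,X):
    c=np.linalg.inv(T)@np.append(X,1); a=np.array([c[0],-c[1]])/-c[2]
    a=a*(1+p['k1']*(a@a)); K=np.array(p['K']); return (K@np.append(a,1))[:2]
E
python3 - <<'E'
from h import *
for n in ['top','side','wrist']:
    p,T=ext(n); print(n,np.round(T,3).tolist(),p['K'],p['k1'])
    cv2.imwrite(f'pics/{n}0.png',imaging.grab_frame(n))
print(status.state())
E
```

```text
top [[0.028, 0.997, -0.068, 0.506], [-1.0, 0.028, -0.004, -0.012], [-0.002, 0.068, 0.998, 1.004], [0.0, 0.0, 0.0, 1.0]] [[529.52828924   0.         321.20695134]
 [  0.         529.52828924 236.26120276]
 [  0.           0.           1.        ]] -0.07769690414821691
side [[-0.762, 0.381, -0.524, 0.124], [-0.648, -0.433, 0.626, 0.527], [0.011, 0.817, 0.577, 0.556], [0.0, 0.0, 0.0, 1.0]] [[477.64419902   0.         319.12772746]
 [  0.         477.64419902 235.11506458]
 [  0.           0.           1.        ]] -0.13032631996307636
wrist [[0.258, 0.928, 0.269, 0.204], [-0.966, 0.248, 0.07, -0.489], [-0.002, -0.278, 0.96, 0.372], [0.0, 0.0, 0.0, 1.0]] [[363.71777246   0.         320.08848366]
 [  0.         363.71777246 236.40814183]
 [  0.           0.           1.        ]] -0.0309218527867444
{'time': 0.15, 'joint_positions': array([-1.30998269e+00,  1.26245272e-01, -4.03741862e-02,  1.40542769e+00,
       -1.09975528e-05,  1.57081835e+00]), 'qvel': array([ 4.84109672e-04, -2.68537051e-04,  2.44921579e-03, -2.69230833e-05,
       -1.63553218e-04,  7.50691695e-04]), 'tau': array([-4.66582514e-04, -4.36275709e+01,  3.53148079e+01,  1.36093155e-02,
       -1.21048106e-04,  1.32911427e-05]), 'eef_pos': array([ 0.13529197, -0.50692736,  0.2307062 ]), 'tcp_rot': array([-6.19382662e-04,  9.91510312e-01,  1.30026575e-01, -8.67855349e-05]), 'force': array([ 0.11835201, -0.41920878,  0.49495246]), 'ft_torque': array([0.05062426, 0.03571263, 0.01058944]), 'grasp_force': 0.0, 'width': 0.08576748975741723}
```

View pics/top0.png

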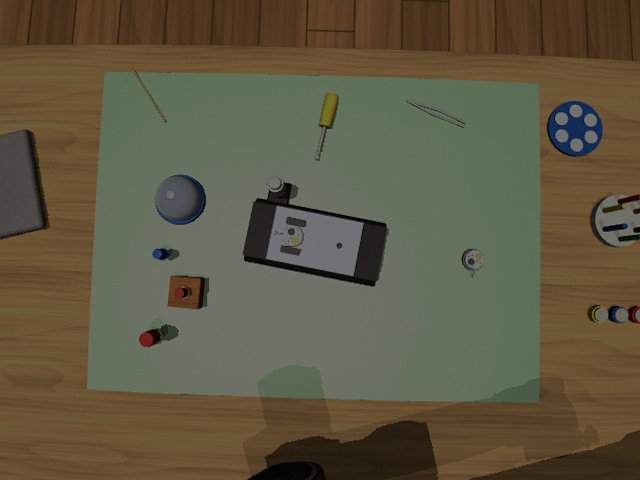

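View pics/side0.png

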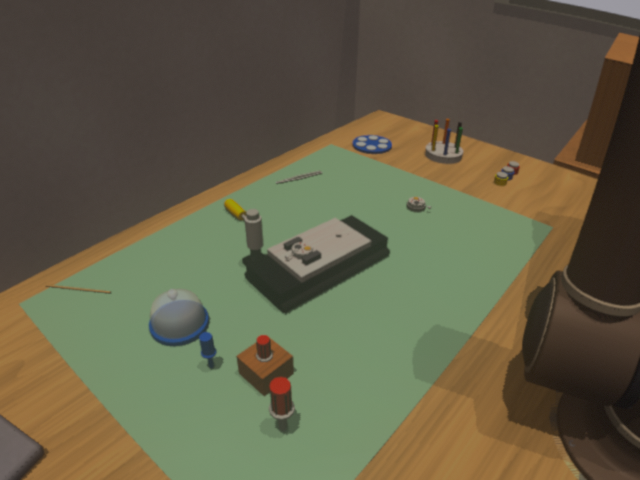

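The top view shows the pin in its block at about (181,293), the cradle hole at (339,245), the held movement at (294,237) and the microphone at (276,184). The blue pin at (160,254) and the bigger red pin at (150,338) are the look-alikes. I'll enlarge both areas.

```bash
python3 - <<'E'
import cv2,numpy as np
i=cv2.imread('pics/top0.png'); 
a=cv2.resize(i[190:295,240:395],None,fx=5,fy=5,interpolation=cv2.INTER_CUBIC)
b=cv2.resize(i[265:320,155:215],None,fx=9,fy=9,interpolation=cv2.INTER_CUBIC)
cv2.imwrite('pics/c1.png',cv2.convertScaleAbs(a,alpha=1.5)); cv2.imwrite('pics/c2.png',cv2.convertScaleAbs(b,alpha=1.5)); print(a.shape,b.shape)
E
```

```text
(525, 775, 3) (495, 540, 3)
```

View pics/c1.png

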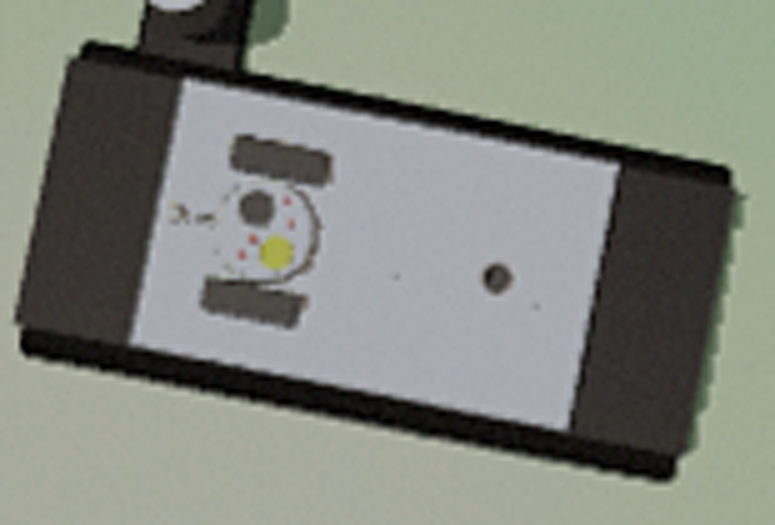

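View pics/c2.png

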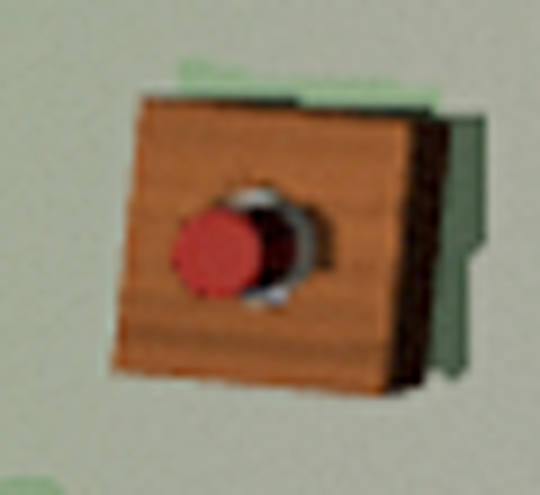

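Hole in the crop is at (497,278), i.e. pixel (339.1,245.3). Head top in the crop is at (217,254), i.e. (178.9,293). The cradle edges give the stand's direction.

```bash
python3 - <<'E'
from h import *
p,T=ext('top')
c=lambda x,y,ox,oy,f: ((x+.5)/f-.5+ox,(y+.5)/f-.5+oy)
S=lambda x,y,z: world(p,T,c(x,y,240,190,5),z)
P=lambda x,y,z: world(p,T,c(x,y,155,265,9),z)
h=S(497,278,.052); print('hole',h)
d=sum(S(*a,.052)-S(*b,.052) for a,b in[((183,80),(619,162)),((132,344),(570,429))]);print('dir',d/np.linalg.norm(d),np.arctan2(d[1],d[0]))
co=[S(*a,.052) for a in[(183,80),(619,162),(570,429),(132,344)]];print('cradle c',np.mean(co,0),[np.linalg.norm(co[i]-co[i-1]) for i in range(4)])
m=S(265,238,.064);print('movement',m, np.linalg.norm((m-h)[:2]))
print('head',P(217,254,.074)); b=[P(*a,.04) for a in[(143,100),(410,120),(385,392),(112,374)]];print('block',np.mean(b,0),[np.linalg.norm(b[i]-b[i-1]) for i in range(4)],(b[0]-b[1]),)
# side
p,T=ext('side'); 
print(pix(p,T,[*h[:2],.052]),pix(p,T,[*np.mean(b,0)[:2],.074]))
print(status.state()['eef_pos'])
i=cv2.imread('pics/side0.png')
a=np.hstack([cv2.resize(i[325:395,230:305],None,fx=5,fy=5,interpolation=cv2.INTER_CUBIC),cv2.resize(i[205:275,300:375],None,fx=5,fy=5,interpolation=cv2.INTER_CUBIC)])
cv2.imwrite('pics/c3.png',a)
E
```

```text
hole [ 0.55555418 -0.04076506  0.052     ]
dir [0.16008268 0.98710361 0.        ] 1.4100219141631083
cradle c [0.56323533 0.00312007 0.052     ] [np.float64(0.09720592753324225), np.float64(0.16048844795047792), np.float64(0.09786563695156783), np.float64(0.16033703780587344)]
movement [0.5668393  0.04249338 0.064     ] 0.08401976970811977
head [0.46252665 0.23954563 0.074     ]
block [0.46277961 0.23955209 0.04      ] [np.float64(0.05574128828426064), np.float64(0.054973200776049606), np.float64(0.05507577016242616), np.float64(0.05603014625542346)] [0.0023208  0.05492419 0.        ]
[337.65106192 236.09903053] [261.86954896 339.92441093]
[ 0.13529197 -0.50692736  0.2307062 ]
```

View pics/c3.png

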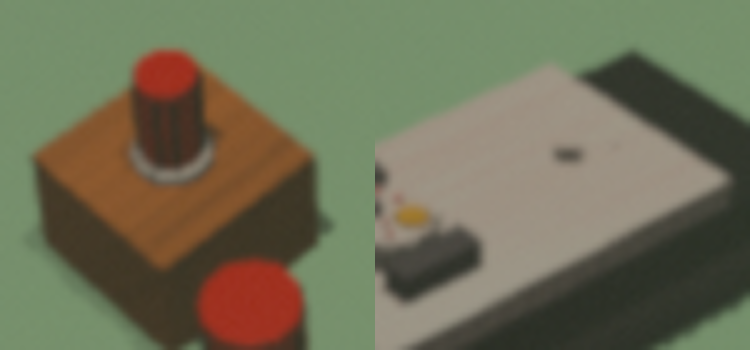

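Both views agree to about 1 px (side view: head top at (263,340), hole at (338.5,235.7)). I'll use yaw 1.41, so tool x lies along the stand's +y. First I'll rotate, then translate.

```bash
python3 -m crank '[[0,0,0,0,0,-0.144],[0,0,0,0,0,-0.144],[0,0,0,0,0,-0.144],[0,0,0,0,0,-0.144],[0,0,0,0,0,-0.144],[0,0,0,0,0,-0.144],[0,0,0,0,0,-0.144],[0,0,0,0,0,-0.142]]'
python3 -m crank '[[46.4,12,0,0,0,0],[46.4,12,0,0,0,0],[46.4,12,0,0,0,0],[46.4,12,0,0,0,0],[46.4,12,0,0,0,0],[46.4,12,0,0,0,0],[46.4,12,0,0,0,0],[46.4,12,0,0,0,0],[46.4,12,0,0,0,0],[46.4,12,0,0,0,0]]'
python3 -c "
from h import *
s=status.state();q=s['tcp_rot'];M=R.from_quat([q[1],q[2],q[3],q[0]]).as_matrix();print(s['joint_positions'],s['eef_pos'],M)
print(M.T@(np.array([.4625,.2395,.2])-s['eef_pos'])*1000)"
```

```text
time: 0.95
eef_pos: [0.1353, -0.5071, 0.231]
tcp_rot: [-0.0, 0.759, 0.651, 0.0]
force: [-0.6, -1.3, -0.4]
width: 0.0854
grasp_force: 0.0
time: 1.95
eef_pos: [0.3279, -0.0664, 0.2314]
tcp_rot: [0.0, 0.761, 0.648, 0.0]
force: [1.1, -0.5, -0.3]
width: 0.0854
grasp_force: 0.0
[-1.99676193e-01 -2.35696876e-01 -3.77949782e-01  1.42766497e+00
 -9.42325111e-05  1.53139496e+00] [ 0.32787742 -0.06638193  0.23141735] [[ 1.59589614e-01  9.87183086e-01  8.42308784e-04]
 [ 9.87183437e-01 -1.59589443e-01 -2.66603295e-04]
 [-1.28762673e-04  8.74060397e-04 -9.99999610e-01]]
[323.4499853   84.05414216  31.4491788 ]
```

```bash
python3 -m crank '[[46,12,0,0,0,0],[46,12,0,0,0,0],[46,12,0,0,0,0],[46,12,0,0,0,0],[46,12,0,0,0,0],[46,12,15,0,0,0],[40,12,15,0,0,0],[0,0,0,0,0,0]]'
python3 - <<'E'
from h import *
p,T=ext('wrist'); i=imaging.grab_frame('wrist')
print(status.state()['eef_pos'],status.state()['joint_positions'])
print(pix(p,T,[.4625,.2395,.074]),pix(p,T,[.4625,.2395,.043]))
cv2.imwrite('pics/w1.png',i); np.save('T1.npy',T)
E
```

```text
time: 2.75
eef_pos: [0.4615, 0.2338, 0.1977]
tcp_rot: [-0.001, 0.76, 0.65, -0.002]
force: [-0.5, 0.6, 0.2]
width: 0.0853
grasp_force: 0.0
[0.46077497 0.23194254 0.19899785] [ 4.66331433e-01  1.13456673e-01 -1.24156695e-01  1.33709411e+00
  2.16930313e-05  2.19400306e+00]
[320.11517931 221.00393038] [320.26234521 212.10626698]
```

View pics/w1.png

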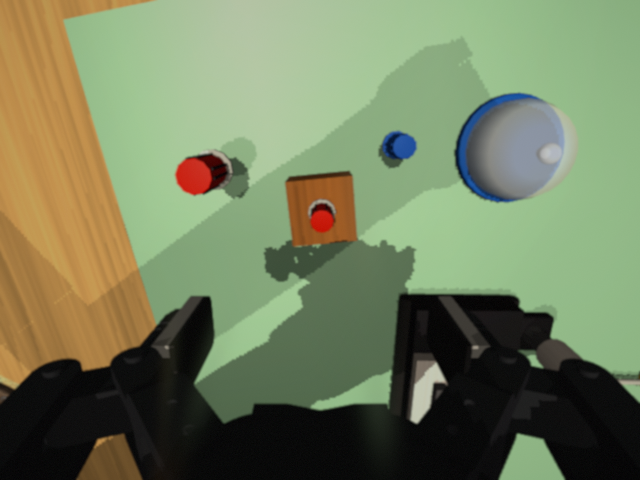

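The pin's head top is at (321,218), which matches the estimate. I'll descend.

```bash
python3 -m crank '[[7.7,0.6,25,0,0,0],[0,0,40,0,0,0],[0,0,40,0,0,0],[0,0,30,0,0,0],[0,0,10,0,0,0],[0,0,5,0,0,0],[0,0,0,0,0,0],[0,0,0,0,0,0]]'
python3 -c "
from h import *
s=status.state();q=s['tcp_rot'];M=R.from_quat([q[1],q[2],q[3],q[0]]).as_matrix();print(s['eef_pos'],M[:,2])
print(M.T@(np.array([.4625,.2395,.046])-s['eef_pos'])*1000)"
```

```text
time: 3.6
eef_pos: [0.4639, 0.2382, 0.0531]
tcp_rot: [0.0, 0.761, 0.648, 0.001]
force: [-0.3, 0.7, 0.7]
width: 0.0855
grasp_force: 0.0
[0.46393313 0.23815612 0.05309833] [ 0.002462    0.00121686 -0.99999623]
[ 1.086664   -1.64508351  7.0964109 ]
```

```bash
python3 -m crank '[[1.1,-1.6,4,0,0,0],[0,0,3,0,0,0],[0,0,0,0,0,0],[0,0,0,0,0,0]]'; python3 -m crank '[[0,0,0,0,0,0],[0,0,0,0,0,0],[0,0,0,0,0,0],[0,0,0,0,0,0],[0,0,0,0,0,0],[0,0,0,0,0,0],[0,0,0,0,0,0],[0,0,0,0,0,0]]' 0
```

```text
time: 4.0
eef_pos: [0.4614, 0.2392, 0.0443]
tcp_rot: [-0.0, 0.761, 0.648, -0.0]
force: [-0.3, 0.9, -0.1]
width: 0.0853
grasp_force: 0.0
time: 4.8
eef_pos: [0.4618, 0.2392, 0.0445]
tcp_rot: [0.0, 0.761, 0.648, 0.0]
force: [0.8, 0.2, 1.8]
width: 0.0163
grasp_force: 58.5
```

```bash
python3 -m crank '[[0,0,-10,0,0,0],[0,0,-30,0,0,0],[0,0,-42,0,0,0],[0,0,-40,0,0,0],[0,0,0,0,0,0]]'
python3 -m crank '[[-30,16,0,0,0,0],[-40,20,0,0,0,0],[-40,20,0,0,0,0],[-40,20,0,0,0,0],[-40,20,0,0,0,0],[-40,20,0,0,0,0],[-31,21,0,0,0,0],[0,0,0,0,0,0],[0,0,0,0,0,0],[0,0,0,0,0,0]]'
python3 -c "
from h import *
s=status.state();q=s['tcp_rot'];M=R.from_quat([q[1],q[2],q[3],q[0]]).as_matrix();print(s['eef_pos'],M[:,2],s['width'],s['joint_positions'])
print(M.T@(np.array([.5552,-.041,.1])-s['eef_pos'])*1000)"
```

```text
time: 5.3
eef_pos: [0.4634, 0.2404, 0.1724]
tcp_rot: [0.001, 0.761, 0.648, 0.004]
force: [0.8, 0.4, 0.1]
width: 0.0164
grasp_force: 59.7
time: 6.3
eef_pos: [0.5544, -0.0395, 0.166]
tcp_rot: [-0.001, 0.761, 0.649, -0.0]
force: [0.3, -0.5, -0.3]
width: 0.0159
grasp_force: 59.7
[ 0.55439764 -0.03948464  0.16597228] [-1.25456182e-03  6.17989296e-04 -9.99999022e-01] 0.01585427881688982 [-7.13808999e-02  1.92067795e-01 -1.03989386e-01  1.27603459e+00
  5.26939866e-04  1.65869153e+00]
[-1.39604468  1.1207324  65.97027195]
```

```bash
python3 -m crank '[[-1.4,1.1,25,0,0,0],[0,0,30,0,0,0],[0,0,12,0,0,0],[0,0,0,0,0,0],[0,0,0,0,0,0],[0,0,0,0,0,0]]'
python3 - <<'E'
from h import *
a=imaging.grab_frame('side'); p,T=ext('wrist'); w=imaging.grab_frame('wrist')
ps,Ts=ext('side'); e=status.state()['eef_pos']; print(e)
o=[270,150]
print('side hole,tip',pix(ps,Ts,[.5556,-.0408,.052]),pix(ps,Ts,[e[0],e[1],e[2]-.0365]))
print('wrist',pix(p,T,[.5556,-.0408,.052]),pix(p,T,[e[0],e[1],e[2]-.0365]))
cv2.imwrite('pics/w2.png',w);cv2.imwrite('pics/s2.png',a)
c=cv2.resize(a[170:260,290:390],None,fx=4,fy=4,interpolation=cv2.INTER_CUBIC)
d=cv2.resize(w[100:280,220:420],None,fx=2,fy=2,interpolation=cv2.INTER_CUBIC)
cv2.imwrite('pics/c4.png',cv2.convertScaleAbs(np.hstack([c,d]),alpha=1.3))
E
```

```text
time: 6.9
eef_pos: [0.5568, -0.0416, 0.1009]
tcp_rot: [0.001, 0.761, 0.649, 0.001]
force: [0.1, 0.1, -0.4]
width: 0.0162
grasp_force: 59.7
[ 0.55681002 -0.04183476  0.1007004 ]
side hole,tip [337.64337426 236.08114854] [337.70202244 230.09615159]
wrist [316.47987807 262.10933763] [318.89630681 271.62483525]
```

View pics/c4.png

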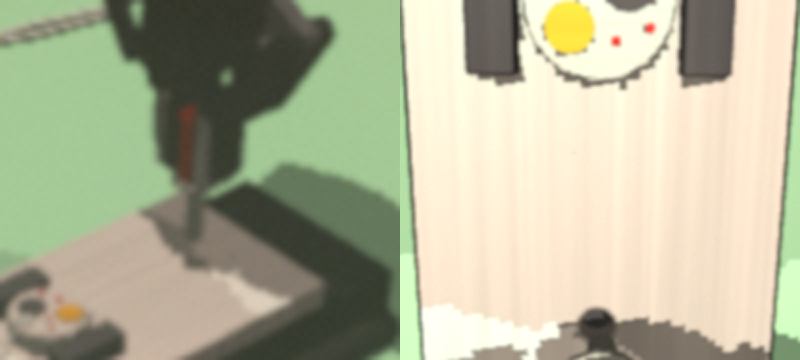

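The wrist crop shows the hole near (318,261), with the pin just below it. I'll take a closer look.

```bash
python3 - <<'E'
import cv2,numpy as np
w=cv2.imread('pics/w2.png')[240:320,285:355]; s=cv2.imread('pics/s2.png')[205:255,315:365]
r=lambda a:cv2.resize(a,(400,int(400*a.shape[0]/a.shape[1])),interpolation=cv2.INTER_CUBIC)
w=r(w); s=r(s); s=np.vstack([s,np.zeros((w.shape[0]-400,400,3),np.uint8)])
cv2.imwrite('pics/c5.png',cv2.convertScaleAbs(np.hstack([s,w]),alpha=1.7))
E
```

```text
(no output)
```

View pics/c5.png

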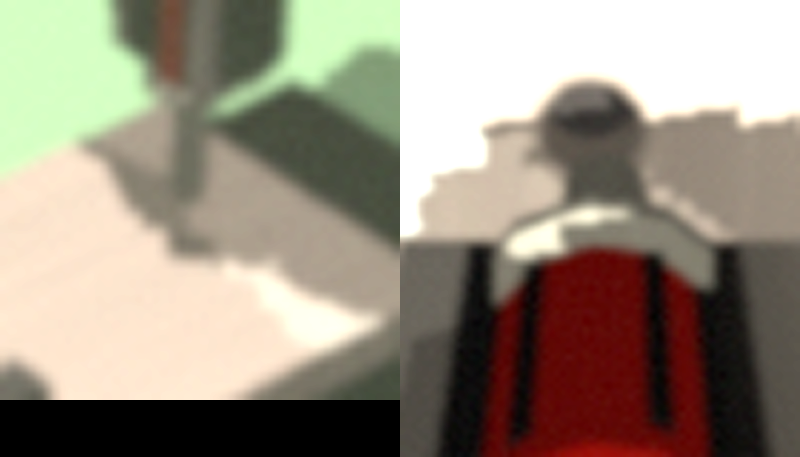

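The wrist crop puts the hole at (318.2,262.4) and the shank at u≈320.7. The pin needs to go about -1.5 mm in tool y and +0.8 mm in tool x. I'll correct and enter gently.

```bash
python3 -m crank '[[0.8,-1.5,4,0,0,0],[0,0,4,0,0,0],[0,0,0,0,0,0],[0,0,0,0,0,0],[0,0,2,0,0,0],[0,0,2,0,0,0],[0,0,2,0,0,0],[0,0,0,0,0,0],[0,0,0,0,0,0]]'
```

```text
time: 7.9
eef_pos: [0.5546, -0.0409, 0.0852]
tcp_rot: [-0.0, 0.761, 0.648, -0.0]
force: [0.1, -0.2, -0.8]
width: 0.0159
grasp_force: 59.7
```

```bash
python3 -m crank '[[0,0,2,0,0,0],[0,0,2,0,0,0],[0,0,1.5,0,0,0],[0,0,0,0,0,0],[0,0,0,0,0,0]]'; python3 -m crank '[[0,0,1,0,0,0],[0,0,0,0,0,0],[0,0,0,0,0,0]]';  python3 -m crank '[[0,0,1,0,0,0],[0,0,0,0,0,0],[0,0,0,0,0,0]]'; python3 -m crank '[[0,0,1,0,0,0],[0,0,0,0,0,0],[0,0,0,0,0,0]]'
```

```text
time: 8.4
eef_pos: [0.5547, -0.041, 0.0797]
tcp_rot: [0.0, 0.761, 0.648, -0.0]
force: [1.1, 0.1, -0.2]
width: 0.0162
grasp_force: 59.6
time: 8.7
eef_pos: [0.5547, -0.0409, 0.0789]
tcp_rot: [0.0, 0.761, 0.648, 0.0]
force: [0.8, -0.2, -0.3]
width: 0.0167
grasp_force: 59.6
time: 9.0
eef_pos: [0.5547, -0.0409, 0.0778]
tcp_rot: [0.0, 0.761, 0.648, 0.0]
force: [0.6, -0.1, -0.5]
width: 0.016
grasp_force: 59.6
time: 9.3
eef_pos: [0.5547, -0.0409, 0.0768]
tcp_rot: [0.0, 0.761, 0.648, 0.0]
force: [1.6, -0.7, -0.2]
width: 0.0163
grasp_force: 59.6
```

```bash
python3 -m crank '[[2,0,0,0,0,0],[3,0,0,0,0,0],[3,0,0,0,0,0],[3,0,0,0,0,0],[1,0,0,0,0,0],[0,0,0,0,0,0],[0,0,0,0,0,0]]'; python3 -m crank '[[0,0,1,0,0,0],[0,0,0,0,0,0],[0,0,0,0,0,0]]';  python3 -m crank '[[0,0,1,0,0,0],[0,0,0,0,0,0],[0,0,0,0,0,0]]'; python3 -m crank '[[0,0,0.5,0,0,0],[0,0,0,0,0,0],[0,0,0,0,0,0]]'
```

```text
time: 10.0
eef_pos: [0.5567, -0.0289, 0.0768]
tcp_rot: [-0.0, 0.761, 0.648, 0.0]
force: [2.9, -1.0, -0.9]
width: 0.0163
grasp_force: 59.5
time: 10.3
eef_pos: [0.5566, -0.0291, 0.0759]
tcp_rot: [0.0, 0.761, 0.648, 0.0]
force: [2.7, -0.3, -0.1]
width: 0.0162
grasp_force: 59.6
time: 10.6
eef_pos: [0.5566, -0.0291, 0.0749]
tcp_rot: [0.0, 0.761, 0.648, 0.0]
force: [2.2, -0.8, 1.4]
width: 0.016
grasp_force: 59.7
time: 10.9
eef_pos: [0.5567, -0.029, 0.0746]
tcp_rot: [0.0, 0.761, 0.648, 0.0]
force: [0.2, -0.9, 5.5]
width: 0.0163
grasp_force: 60.2
```

Contact with the bar is at TCP z≈0.0749, as expected. Now I'll slide and feel for the hole.

```bash
for i in 1; do python3 -m crank '[[1,0.4,0,0,0,0],[1,0,0,0,0,0],[0,0,0,0,0,0]]'; done; python3 -m crank '[[1,0,0,0,0,0],[1,0,0,0,0,0],[0,0,0,0,0,0]]'; python3 -m crank '[[1,0,0,0,0,0],[1,0,0,0,0,0],[0,0,0,0,0,0]]'
```

```text
time: 11.2
eef_pos: [0.5572, -0.0276, 0.0744]
tcp_rot: [0.0, 0.761, 0.648, -0.0]
force: [0.8, -3.7, 4.1]
width: 0.016
grasp_force: 60.3
time: 11.5
eef_pos: [0.5576, -0.0249, 0.074]
tcp_rot: [-0.0, 0.761, 0.648, 0.0]
force: [2.5, -1.1, 1.0]
width: 0.0166
grasp_force: 60.0
time: 11.8
eef_pos: [0.5579, -0.023, 0.074]
tcp_rot: [-0.0, 0.761, 0.648, -0.0]
force: [2.3, -2.1, -1.1]
width: 0.016
grasp_force: 59.8
```

The vertical force has vanished and z has dropped, so the chamfer may be reached. I'll probe down.

```bash
python3 -m crank '[[0,0,0.7,0,0,0],[0,0,0,0,0,0],[0,0,0,0,0,0]]';  python3 -m crank '[[0,0,0.7,0,0,0],[0,0,0,0,0,0],[0,0,0,0,0,0]]'
```

```text
time: 12.1
eef_pos: [0.5578, -0.0231, 0.0735]
tcp_rot: [-0.0, 0.761, 0.648, 0.0]
force: [1.7, -1.6, 0.2]
width: 0.0161
grasp_force: 59.8
time: 12.4
eef_pos: [0.5578, -0.0231, 0.0729]
tcp_rot: [-0.0, 0.761, 0.648, -0.0]
force: [2.2, -0.9, -1.6]
width: 0.0163
grasp_force: 59.9
```

It is 2 mm below the bar's top with no force, so this is the hole. I'll keep going down.

```bash
python3 -m crank '[[0,0,1,0,0,0],[0,0,1,0,0,0],[0,0,0,0,0,0]]';  python3 -m crank '[[0,0,1,0,0,0],[0,0,1,0,0,0],[0,0,0,0,0,0]]'; python3 -m crank '[[0,0,1,0,0,0],[0,0,1,0,0,0],[0,0,0,0,0,0]]'
```

```text
time: 12.7
eef_pos: [0.5579, -0.0234, 0.0708]
tcp_rot: [0.0, 0.761, 0.648, -0.0]
force: [2.0, -1.5, 0.1]
width: 0.0162
grasp_force: 59.9
time: 13.0
eef_pos: [0.5579, -0.0234, 0.0688]
tcp_rot: [0.0, 0.761, 0.648, -0.0]
force: [2.9, -3.2, -0.3]
width: 0.0163
grasp_force: 59.9
time: 13.3
eef_pos: [0.558, -0.0234, 0.0668]
tcp_rot: [0.0, 0.761, 0.648, -0.0]
force: [2.2, -4.2, 0.2]
width: 0.0159
grasp_force: 59.9
```

```bash
python3 -m crank '[[-0.3,0.2,1,0,0,0],[0,0,1,0,0,0],[0,0,0,0,0,0]]';  python3 -m crank '[[0,0,1.5,0,0,0],[0,0,1.5,0,0,0],[0,0,0,0,0,0]]'; python3 -m crank '[[0,0,1.5,0,0,0],[0,0,1.5,0,0,0],[0,0,0,0,0,0],[0,0,0,0,0,0]]'
```

```text
time: 13.6
eef_pos: [0.558, -0.0235, 0.0647]
tcp_rot: [-0.0, 0.761, 0.648, -0.0]
force: [2.9, -3.9, -0.1]
width: 0.0163
grasp_force: 59.9
time: 13.9
eef_pos: [0.558, -0.0235, 0.0616]
tcp_rot: [-0.0, 0.761, 0.648, -0.0]
force: [2.4, -4.5, -1.0]
width: 0.0164
grasp_force: 59.9
time: 14.3
eef_pos: [0.558, -0.0235, 0.0587]
tcp_rot: [-0.0, 0.761, 0.648, -0.0]
force: [3.5, -4.5, -1.2]
width: 0.0166
grasp_force: 59.9
```

```bash
python3 -m crank '[[0,0,0.8,0,0,0],[0,0,0,0,0,0],[0,0,0,0,0,0]]'; python3 -m crank '[[0,0,0.7,0,0,0],[0,0,0,0,0,0],[0,0,0,0,0,0]]'
```

```text
time: 14.6
eef_pos: [0.558, -0.0235, 0.058]
tcp_rot: [0.0, 0.761, 0.648, -0.0]
force: [1.5, -4.7, 0.8]
width: 0.0163
grasp_force: 59.9
time: 14.9
eef_pos: [0.5581, -0.0235, 0.0574]
tcp_rot: [0.0, 0.761, 0.648, 0.0]
force: [1.6, -5.0, 0.8]
width: 0.0158
grasp_force: 59.9
```

```bash
python3 -m crank '[[0,0,0.6,0,0,0],[0,0,0,0,0,0],[0,0,0,0,0,0]]'; python3 -m crank '[[0,0,0.6,0,0,0],[0,0,0,0,0,0],[0,0,0,0,0,0]]'; python3 -m crank '[[0,0,0.5,0,0,0],[0,0,0,0,0,0],[0,0,0,0,0,0]]'
```

```text
time: 15.2
eef_pos: [0.5581, -0.0235, 0.0568]
tcp_rot: [0.0, 0.761, 0.648, 0.0]
force: [2.1, -4.7, 1.5]
width: 0.016
grasp_force: 60.0
time: 15.5
eef_pos: [0.5581, -0.0235, 0.0565]
tcp_rot: [0.0, 0.761, 0.648, 0.0]
force: [1.4, -5.1, 4.1]
width: 0.0161
grasp_force: 60.4
time: 15.8
eef_pos: [0.5581, -0.0236, 0.0565]
tcp_rot: [0.0, 0.761, 0.648, 0.0]
force: [-0.4, -4.2, 7.2]
width: 0.0167
grasp_force: 60.8
```

Flange is seated at z=0.0565, exactly as predicted. I'll press a little more, then release and rise.

```bash
python3 -m crank '[[0,0,0.8,0,0,0],[0,0,0,0,0,0],[0,0,0,0,0,0]]'; python3 -m crank '[[0,0,0,0,0,0],[0,0,0,0,0,0],[0,0,0,0,0,0],[0,0,0,0,0,0],[0,0,0,0,0,0],[0,0,0,0,0,0]]' 0.7; python3 -m crank '[[0,0,-5,0,0,0],[0,0,-15,0,0,0],[0,0,-30,0,0,0],[0,0,-40,0,0,0],[0,0,-40,0,0,0],[0,0,0,0,0,0],[0,0,0,0,0,0]]'
python3 - <<'E'
from h import *
p,T=ext('wrist'); w=imaging.grab_frame('wrist'); s=imaging.grab_frame('side')
print(pix(p,T,[.558,-.0235,.086]),pix(p,T,[.558,-.0235,.055]))
r=lambda a:cv2.resize(a,(400,400),interpolation=cv2.INTER_CUBIC)
cv2.imwrite('pics/c6.png',cv2.convertScaleAbs(np.hstack([r(w[100:300,220:420]),r(s[190:270,290:370])]),alpha=1.3))
E
```

```text
time: 16.1
eef_pos: [0.5582, -0.0236, 0.0564]
tcp_rot: [0.0, 0.761, 0.648, 0.0]
force: [-2.8, -4.3, 13.0]
width: 0.0161
grasp_force: 61.4
time: 16.7
eef_pos: [0.5579, -0.0233, 0.0547]
tcp_rot: [-0.0, 0.761, 0.648, -0.0]
force: [0.0, -1.1, 0.5]
width: 0.06
grasp_force: 0.0
time: 17.4
eef_pos: [0.5588, -0.0235, 0.1863]
tcp_rot: [0.001, 0.761, 0.648, 0.001]
force: [-0.5, -0.2, 0.1]
width: 0.0602
grasp_force: 0.0
[317.85758925 237.59668313] [317.99699619 226.36522166]
```

View pics/c6.png

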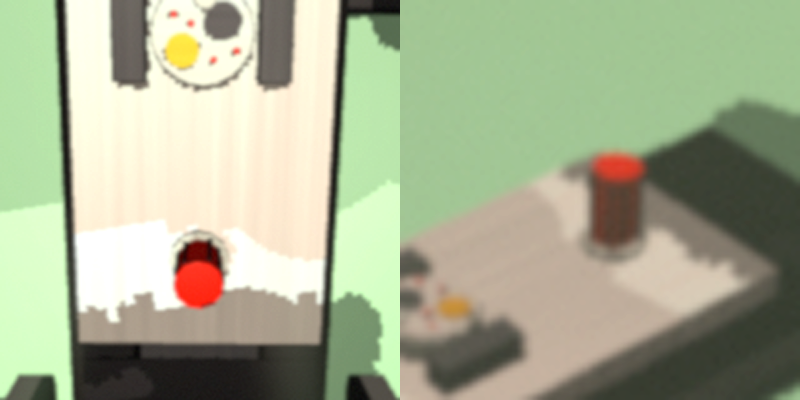

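The pin stands upright with its flange flat on the cradle. Its head is at crop (199,285), and the cradle is held forward.

```bash
python3 -c "
from workcell import arm; print(arm.finish_job())"
```

```text
the job is handed in; nothing more can be done
None
```

The lock pin is pressed fully home through the cradle and the lock bar, at about 17 mm of cradle travel. Its flange is flat on the cradle and the gripper is clear; the job was handed in at about 17.5 s, but no verdict came back.

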